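# Ease the sagging bolt out of its bent keeper and hold the pen gate ajar

## Task

The barrel bolt on top of this little pine gate has sagged, and its thick nose catches behind the bent-up lip of the keeper: lift the bolt by its red handle and, while it is up, draw it back until its nose is well clear of the keeper onto the gate. Then swing the spring-closed gate towards the robot and finish holding it, still, about 30 degrees ajar with the bolt still drawn back; do not let go, as it would swing shut. Leave the glue bottle, the wood offcut and the blue screw tray alone.

Things in the scene. Friction and masses are not known exactly. Their poses are not given: they have to be found in the camera images.
- pen: Fixed pine pen front, 620 mm wide and 180 mm high, standing on the table: sill, two posts and a short bay of pickets at each end, with the gate in the middle. Origin on the table under the middle of the gate opening. Its x axis points away from the robot, square to the closed gate; its y axis runs along the closed gate towards the hinge post; z is up. Its place and yaw vary. Everything below that is called 'in the pen's frame' uses these axes.
- gate (a joint): Gate hinge, rad: 0 closed, grows as the gate swings towards the robot (pen -x), up to 1.1; seen from above the gate then turns clockwise. The leaf is 258 mm wide, 32 mm thick, its top 180 mm above the table, mass about 0.9 kg. Its hinge spring always pulls it shut: about 0.3 N m when closed, rising by 0.8 N m per rad (some 4 N at the bolt handle at 30 degrees).
- gate_hinge (a point): Point on the gate's upright hinge axis, 180 mm above the table (level with the gate's top), 132 mm from the pen's origin along pen +y.
- bolt (a joint): How far the steel bolt is drawn back along the top of the gate, m: 0 fully shot, 0.055 fully back. Drawing back is towards the hinge (pen +y while the gate is closed). Rod 12 mm thick, nose collar 29 mm in diameter and 12 mm long at its tip. While the bolt is sagged the collar strikes the keeper's lip at 0.009; the nose is clear of keeper and post from 0.028. Takes about 1.5 N; stays where it is left.
- bolt_lift (a joint): How far the bolt is raised bodily in the worn slots of its two guides, m: 0 sagged (it falls back under its own weight, about 3 N), 0.016 at the top of the slots. The collar passes over the keeper's lip when this is above 0.008. The rod stays level. The guides' tops are 233 mm above the table, 40 mm and 107 mm from the handle along the bolt when it is fully shot.
- bolt_grip (a point): Where to grip the bolt's red handle: an upright flat bar, 10 mm thick along the bolt, 18 mm wide across it, standing on the rod; this point is on its centre line 20 mm below its top and 246 mm above the table when sagged. The bar is clear from 208 to 266 mm above the table. It is 170 mm from the hinge axis when the bolt is fully shot, and comes nearer to it as the bolt is drawn back. It moves with bolt and gate.
- keeper_lip (a point): Middle of the top edge of the bent-up steel lip, 195 mm above the table, at the gate side of the keeper on top of the latch post. Behind it (pen -y) two upright cheeks, 36 mm apart and up to 226 mm above the table, stop the nose from moving along pen x; the keeper is open on top.
- glue: Bystander: white glue bottle with an orange cap, 50 mm in diameter, 150 mm tall, loose, upright on the table. Origin under its centre.
- offcut: Bystander: loose pine offcut 110 x 60 x 28 mm lying on the table. Origin under its centre.
- screw_tray: Bystander: loose blue open screw tray 100 x 75 x 35 mm on the table. Origin under its centre.

How it is judged:
On the way:
1. the bolt is drawn back clear of the keeper while the gate is still shut (value of joint bolt above 0.03 m and value of joint gate below 0.12 rad), for 0.05 s.
At the end, for the whole second after the job is handed in: The gate stands still (under 0.05 rad/s) at 0.38 to 0.67 rad (22 to 38 degrees), the bolt is drawn back more than 28 mm, the fingers bear on the gate or its bolt with more than 1.5 N, no bystander props the gate, and the bystanders are within 40 mm of where they began and upright (value of joint gate between 0.38 and 0.67 rad and velocity of joint gate between -0.05 and 0.05 rad/s and value of joint bolt above 0.028 m and contact force between the fingers and gate above 1.5 N and contact force between gate and glue below 0.2 N and contact force between gate and offcut below 0.2 N and contact force between gate and screw_tray below 0.2 N and not (distance of any of glue, offcut, screw_tray from where it was at the start of the episode above 0.04 m or angle between any of glue, offcut, screw_tray's own z axis and vertical above 0.5 rad)); the arm keeps its last pose, push and grip.
It fails at once if a bystander (glue bottle, offcut, screw tray) is pushed more than 40 mm or tipped over (distance of any of glue, offcut, screw_tray from where it was at the start of the episode above 0.04 m or angle between any of glue, offcut, screw_tray's own z axis and vertical above 0.5 rad).
It also fails if it takes over 32 s, if anything falls off the work surface, if the arm or the gripper's body presses on something with over 40 N, if the wrist force passes 120 N, or if a joint passes its speed limit or range.

## Robot

A 7-joint arm with a two-finger parallel gripper is mounted at the origin on the work surface. World frame = base frame: x ahead of the robot, y to its left, z up, the work surface at z = 0. Lengths are in m, angles in rad, forces in N, time in s.
With the tool pointing down it reaches from about 0.35 to 0.9 m from the base axis. Payload 19.9 kg.
Tool frame: the origin (TCP) lies midway between the tips of the shut fingers; the grasp point (between the pads) lies 19 mm behind it; z points along the fingers, y is the direction in which the jaws open and shut (so a half turn about z gives the same grasp; the last joint's range is limited). The gripper opens to 85 mm and grips with 20 to 120 N. Pads are 22 mm wide; open, the fingers measure 114 mm over their backs; the gripper's body (76 mm by 85 mm) begins 54 mm behind the grasp point. The pads swing forward as they close: fully open they stand 13 mm farther back than shut.
Start: joints at [-1.294, 0.417, -0.01, 1.614, 0.005, 1.111, -0.053], TCP at [0.195, 0.594, 0.231] pointing down, gripper open.
Joint ranges: [-2.81, 2.81], [-0.39, 2.02], [-1.27, 1.25], [0.06, 2.57], [-1.19, 4.33], [0.19, 2], [-2.82, 2.82]. Speed limits (rad/s): [1.89, 1.89, 2.39, 2.39, 3.01, 3.01, 3.01].

## Interface

Orientations are given as a rotation vector (axis times angle).
In Python, from cell import status, capture, get_calibration, manip gives the robot as it stands. The module is installed in compiled form; this text tells all that it offers.
- The arm moves only by the tool send_rows, never from a script. Its argument "increments" is a list of rows, each an object with "angular": the turn, a rotation vector about the tool's x, y, z in rad, a list of three; "slide": the shift along the tool's x, y, z in mm, a list of three; "jaw": the gripper command: -1 is fully open, 1 is shut, values between are in proportion. In form: [{"angular": [ax, ay, az], "slide": [tx, ty, tz], "jaw": jaw}, ...]. A call has 1 to 5 rows; each row is the pose to reach, as a shift and turn from the pose measured when the call began, along the tool's axes at that moment; what a row does not reach only later rows make up. A row lasts 1/8 s, in which the tool goes at most 62.5 mm and 10.7 degrees, less where a joint would pass 70% of its speed; a pose out of reach is approached as far as the arm can. A call with a gripper value outside its range is refused whole. The fingers move at their own pace and stop on an object; "grip_force" is the grip in N (left out, the last holds). Time passes only in rows, so rows that repeat a pose let the fingers close. It gives the time, the measured TCP pose, the force and the opening at its end, in the units of the state.
- status.sense(): the state, without advancing time (a new reading comes with each control period).
- capture(name): name is "scene" or "top" or "wrist"; returns (picture, depth): 420x560x3 uint8, red, green, blue; 420x560 float32, m along the optical axis (not along the pixel's ray), 0 where there is no reading.
- get_calibration(name): a dict with "K" (3x3 intrinsics, pixels), "rvec" (rotation vector, rad) and "tvec" (3), from world to camera coordinates, as OpenCV has them. Camera axes: x right, y down, z forward; pixel columns grow to the right and rows downward; lengths in m; the calibration is good to about 2 mm. A picture is of the moment at which its call begins: read the wrist's pose just before it. get_calibration takes no time and is no camera call; for the wrist camera it gives the pose at the moment of the call.
- manip.finish_job(): hands the job in, once; it reports no verdict.
The state is a dict: "time": time; "qpos": joint angles; "dq": joint speeds; "joint_efforts": joint torques, N m; "tool_pos": TCP position; "tool_rot": TCP orientation; "wrist_force": force on the tool from outside, world axes, zero at the start; "ft_torque": the same for the moment, N m; "finger_gap": opening from 0.0 (shut) to 1.0 (fully open).
Only numpy, scipy, OpenCV 4.12 (cv2) and the standard library are available. Lean on these libraries where they do the work, as an engineer would, in place of code of your own. Each camera call takes 0.05 s, during which the arm holds its last target.

## Working session

There is one attempt and no reset: what is moved stays moved. The work goes in short steps, Python scripts to look and compute and a tool call to move; the robot and the scene stay as the last step left them, time stands still between calls to the robot, and variables do not carry over. Pictures are saved under pics/ and viewed, and the job is handed in when it is done.

Besides the shell and the picture viewer there is one more tool, called after "Request:" as name(argument=value, ...), one argument or row to a line, values as JSON. send_rows: Moves the arm, as the interface text tells. Its arguments: {"type":"object","properties":{"increments":{"type":"array"},"grip_force":{"type":"number"}},"required":["increments"]}

```bash
mkdir -p pics
cat > h.py <<'E'
import numpy as np, cv2
from cell import status, capture, get_calibration, manip
def grab(n,fn):
    c=get_calibration(n); p,d=capture(n)
    cv2.imwrite('pics/'+fn+'.png',p[:,:,::-1]); np.savez('pics/'+fn+'.npz',p=p,d=d,**{k:np.array(c[k],float) for k in('K','rvec','tvec')})
def cloud(fn):
    z=np.load('pics/'+fn+'.npz'); d=z['d']; K=z['K']; R=cv2.Rodrigues(z['rvec'])[0]; t=z['tvec'].ravel()
    v,u=np.mgrid[:d.shape[0],:d.shape[1]]
    P=np.stack([(u-K[0,2])/K[0,0]*d,(v-K[1,2])/K[1,1]*d,d],-1)
    W=(P-t)@R; W[d<=0]=np.nan
    return W,z['p']
E
python3 - <<'E'
from h import *
s=status.sense()
for k,v in s.items(): print(k,np.round(v,3))
grab('scene','s0');grab('top','t0')
E
```

```text
time 0.0
qpos [-1.295  0.418 -0.01   1.614  0.005  1.111 -0.053]
dq [-0.    -0.001  0.     0.    -0.001  0.    -0.001]
joint_efforts [ 0.0000e+00 -8.6446e+01  6.7900e-01 -4.3490e+01  1.9000e-02  7.0000e-03
 -0.0000e+00]
tool_pos [0.195 0.593 0.231]
tool_rot [-4.970e-01 -3.102e+00  2.000e-03]
wrist_force [-0.554  0.116  0.909]
ft_torque [-0.056 -0.034 -0.039]
finger_gap 0.999
```

View pics/s0.png

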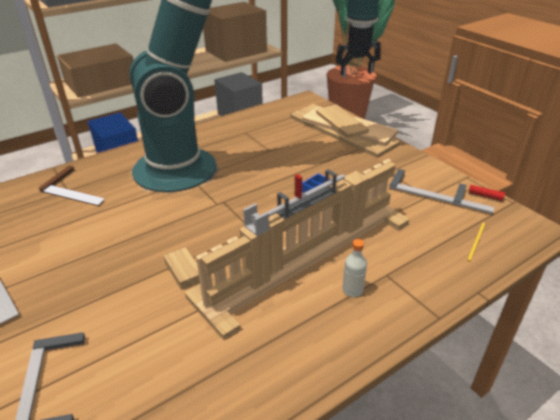

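View pics/t0.png

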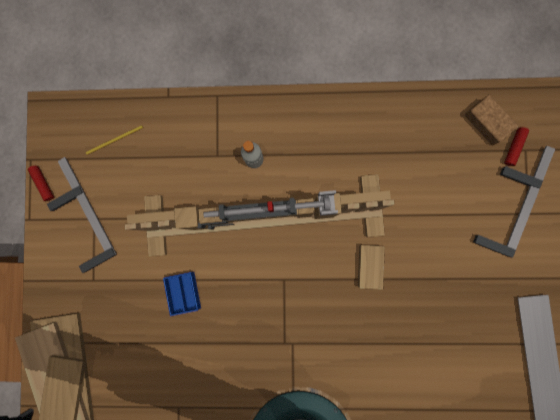

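The top view shows the red handle at about (270,207), the keeper at (328,203) and the hinge post at about (186,216). The tray is at (182,292), on the robot's side near the hinge. The offcut is at (372,267), on the latch side, and the glue at (252,153), behind the gate.

Run:
```python
from h import *
for fn in('s0','t0'):
    W,p=cloud(fn); p=p.astype(int)
    red=(p[...,0]>110)&(p[...,1]<60)&(p[...,2]<60)&(W[...,2]>.2)&(W[...,2]<.3)
    w=W[red]; print(fn,red.sum(),w.mean(0).round(4) if len(w) else 0,w.min(0).round(4),w.max(0).round(4))
    if fn=='t0':
        blue=(p[...,2]>100)&(p[...,0]<60)&(W[...,2]<.06); w=W[blue];print('tray',w.min(0),w.max(0))
        for n,(u,v,r,r2) in dict(off=(372,267,10,18),glue=(252,155,8,8),hpost=(186,216,9,9),keeper=(328,203,10,10)).items():
            w=W[v-r2:v+r2,u-r:u+r].reshape(-1,3);print(n,np.nanmedian(w,0).round(3),np.nanmax(w[:,2]).round(3))
        # rows of tall things
        m=(W[...,2]>.165)&(W[...,2]<.30)&(abs(W[...,1])<.6)
        c=W[m]; print(len(c))
        for y in np.arange(-.25,.42,.02):
            k=c[abs(c[:,1]-y)<.01]
            if len(k): print(round(y,2),len(k),k[:,0].min().round(3),np.median(k[:,0]).round(3),k[:,0].max().round(3),k[:,2].max().round(3))
        im=cv2.resize(W.shape and p[150:260,110:410].astype(np.uint8)[:,:,::-1],(780,286),interpolation=cv2.INTER_CUBIC);cv2.imwrite('pics/tz.png',im)
W,p=cloud('s0')
im=cv2.resize(p[150:310,180:410][:,:,::-1],(800,556),interpolation=cv2.INTER_CUBIC);cv2.imwrite('pics/sz.png',im)
```

```text
s0 30 [0.5962 0.0542 0.2515] [0.5889 0.0513 0.2116] [0.6062 0.0576 0.2651]
t0 32 [0.5956 0.0591 0.2661] [0.5886 0.056  0.2629] [0.6027 0.0622 0.2698]
tray [ 0.3371423   0.25998304 -0.0021103 ] [0.44518994 0.34861414 0.04080673]
off [ 0.457 -0.187  0.029] 0.034
glue [0.735 0.109 0.104] 0.153
hpost [0.584 0.25  0.18 ] 0.184
keeper [ 0.607 -0.06   0.196] 0.229
4320
-0.21 21 0.604 0.61 0.617 0.176
-0.19 136 0.602 0.618 0.635 0.177
-0.17 119 0.6 0.618 0.633 0.176
-0.15 122 0.6 0.616 0.631 0.178
-0.13 115 0.597 0.616 0.629 0.177
-0.11 131 0.596 0.614 0.628 0.176
-0.09 127 0.585 0.611 0.629 0.184
-0.07 193 0.583 0.608 0.63 0.229
-0.05 242 0.582 0.606 0.628 0.229
-0.03 111 0.588 0.601 0.619 0.211
-0.01 141 0.586 0.599 0.619 0.212
0.01 144 0.584 0.597 0.617 0.236
0.03 142 0.582 0.597 0.615 0.233
0.05 158 0.581 0.594 0.613 0.27
0.07 124 0.579 0.592 0.611 0.266
0.09 147 0.578 0.592 0.611 0.211
0.11 135 0.576 0.59 0.609 0.21
0.13 137 0.575 0.588 0.608 0.211
0.15 182 0.573 0.586 0.606 0.235
0.17 115 0.569 0.584 0.603 0.236
0.19 149 0.567 0.582 0.602 0.212
0.21 133 0.558 0.58 0.6 0.209
0.23 183 0.558 0.581 0.605 0.184
0.25 183 0.558 0.58 0.603 0.184
0.27 146 0.558 0.581 0.603 0.184
0.29 110 0.564 0.583 0.597 0.177
0.31 118 0.564 0.579 0.595 0.176
0.33 112 0.562 0.58 0.593 0.176
0.35 114 0.56 0.576 0.591 0.177
0.37 121 0.558 0.575 0.589 0.178
0.39 48 0.558 0.569 0.587 0.177
```

View pics/tz.png

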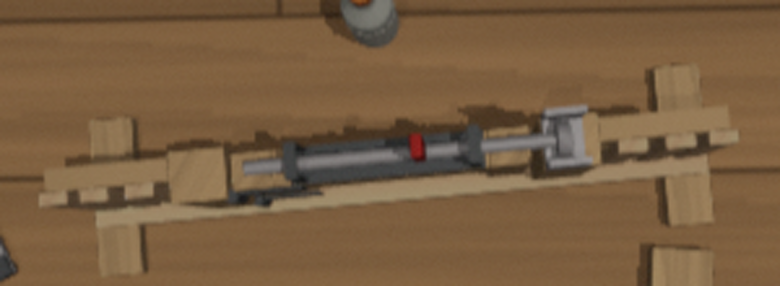

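View pics/sz.png

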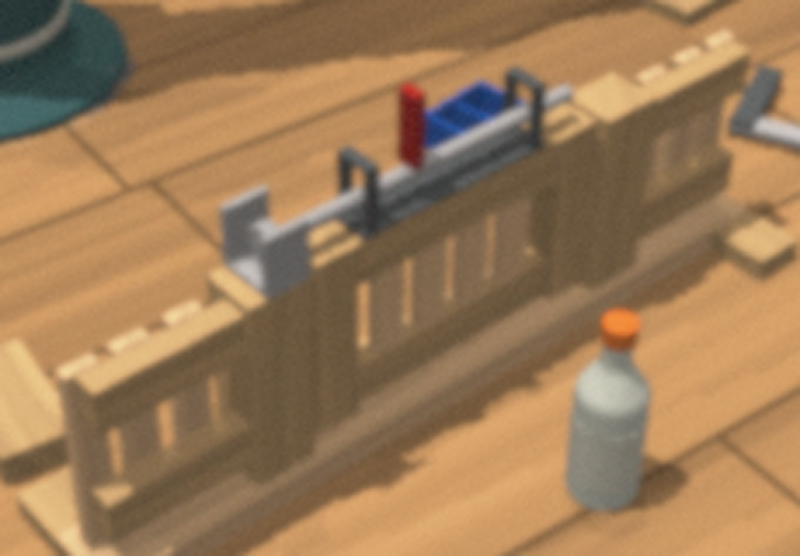

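```bash
cat >> h.py <<'E'
from scipy.spatial.transform import Rotation as Ro
def down(yaw_jaw):  # tool z down, tool y along world angle
    y=np.array([np.cos(yaw_jaw),np.sin(yaw_jaw),0]);z=np.array([0,0,-1.]);return Ro.from_matrix(np.c_[np.cross(y,z),y,z])
def inc(p,R):
    s=status.sense();Rc=Ro.from_rotvec(s['tool_rot'])
    print('slide',np.round(Rc.inv().apply(np.array(p)-s['tool_pos'])*1e3,1),'ang',np.round((Rc.inv()*R).as_rotvec(),4))
E
python3 - <<'E'
from h import *
W,p=cloud('t0')
m=(W[...,2]>.19)&(W[...,2]<.218)&(W[...,1]>-.04)&(W[...,1]<.21)
c=W[m]; ys=np.arange(-.03,.21,.01); xs=[np.median(c[abs(c[:,1]-y)<.006,0]) for y in ys]
f=np.polyfit(ys,xs,1);print('rod',f,np.std(np.polyval(f,ys)-xs))
m=(W[...,2]>.165)&(W[...,2]<.19)
for lo,hi in((-.2,-.09),(.23,.39)):
    c=W[m&(W[...,1]>lo)&(W[...,1]<hi)];print(np.median(c,0))
yaw=-np.arctan(f[0]);print('yaw',yaw)
h=np.array([np.polyval(f,.057),.057]);e=np.array([-np.sin(yaw),np.cos(yaw)]);print('handle',h,'hinge',h+.17*e)
print(Ro.from_rotvec(status.sense()['tool_rot']).as_matrix().round(3))
inc([h[0],h[1],.29],down(yaw+np.pi/2))
E
```

```text
rod [-0.07978182  0.601095  ] 0.0006093996658450908
[ 0.61614856 -0.14811867  0.17330644]
[0.57918523 0.29861391 0.17448213]
yaw 0.07961319417941305
handle [0.59654743 0.057     ] hinge [0.58302748 0.22646153]
[[-0.95   0.312 -0.   ]
 [ 0.312  0.95  -0.001]
 [-0.    -0.001 -1.   ]]
slide [-548.9 -384.2  -58.8] ang [-1.200e-03 -2.000e-04 -3.974e-01]
```

Request:
send_rows(
  increments=[
    {"angular": [0,0,0],"slide": [-30,-20,-60],"jaw": -0.2},
    {"angular": [0,0,-0.1],"slide": [-80,-56,-70],"jaw": -0.2},
    {"angular": [0,0,-0.2],"slide": [-130,-91,-70],"jaw": -0.2},
    {"angular": [0,0,-0.3],"slide": [-180,-126,-70],"jaw": -0.2},
    {"angular": [0,0,-0.397],"slide": [-230,-161,-70],"jaw": -0.2},
  ],
)

```text
time: 0.72
tool_pos: [0.3641, 0.367, 0.3009]
tool_rot: [0.13, -3.139, 0.002]
wrist_force: [1.9, 1.1, 1.0]
finger_gap: 0.598
```

Run:
```python
from h import *
s=status.sense();print(s['time'],s['tool_pos'],s['finger_gap'],s['qpos'].round(2) if hasattr(s['qpos'],'round') else s['qpos'])
inc([.5965,.057,.29],down(.0796+np.pi/2))
```

```text
0.725 [0.36411671 0.36698632 0.30088797] 0.597687575374818 [-0.92  0.16  0.08  1.79 -0.01  1.19  0.82]
slide [-206.  -328.1   11.1] ang [-0.001  -0.0004  0.0029]
```

Request:
send_rows(
  increments=[
    {"angular": [0,0,0],"slide": [-34,-52,2],"jaw": -0.2},
    {"angular": [0,0,0],"slide": [-68,-105,4],"jaw": -0.2},
    {"angular": [0,0,0],"slide": [-102,-158,6],"jaw": -0.2},
    {"angular": [0,0,0],"slide": [-136,-210,8],"jaw": -0.2},
    {"angular": [0,0,0],"slide": [-170,-263,10],"jaw": -0.2},
  ],
)

```text
time: 1.35
tool_pos: [0.5543, 0.1195, 0.2911]
tool_rot: [0.13, -3.138, 0.001]
wrist_force: [1.1, 0.3, -0.3]
finger_gap: 0.604
```

Request:
send_rows(
  increments=[
    {"angular": [0,0,0],"slide": [-31,-55,0],"jaw": -0.2},
    {"angular": [0,0,0],"slide": [-45,-80,0],"jaw": -0.2},
    {"angular": [0,0,0],"slide": [-45,-80,0],"jaw": -0.2},
  ],
)

```text
time: 1.72
tool_pos: [0.6064, 0.0407, 0.2905]
tool_rot: [0.124, -3.138, 0.003]
wrist_force: [-0.7, 0.3, -0.3]
finger_gap: 0.603
```

Run:
```python
from h import *
s=status.sense();print(s['time'],s['tool_pos'],s['finger_gap'])
inc([.5965,.057,.29],down(.0796+np.pi/2))
grab('wrist','w0')
W,p=cloud('w0'); p=p.astype(int)
red=(p[...,0]>110)&(p[...,1]<60)&(p[...,2]<60)&(W[...,2]>.2)&(W[...,2]<.3)
w=W[red]; print(len(w),np.median(w,0),w.min(0),w.max(0))
t=w[w[:,2]>.258]; print('top',len(t),t.mean(0),t.min(0),t.max(0))
```

```text
1.725 [0.60637285 0.04071945 0.29046665] 0.6028687191597214
slide [ 8.6 17.   0.4] ang [-0.0021 -0.0013 -0.0006]
523 [0.59462623 0.05832971 0.26491672] [0.58621201 0.05338123 0.26291518] [0.60331787 0.06352573 0.26690134]
top 523 [0.59452893 0.05836034 0.26491462] [0.58621201 0.05338123 0.26291518] [0.60331787 0.06352573 0.26690134]
```

View pics/w0.png

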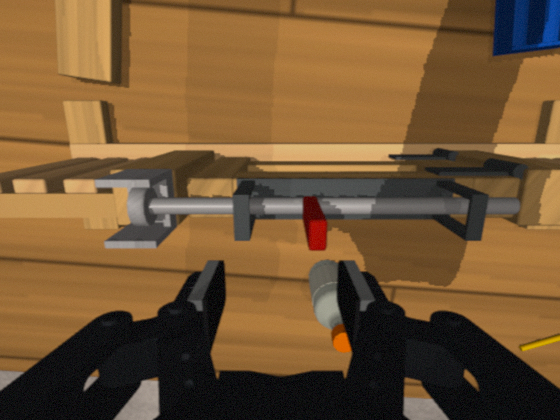

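Wrist view: red handle at (315,222), and the fingers line up with the bolt. The handle top measures (0.5945, 0.0584, 0.265), which fits the stated 266 mm. The TCP overshot by about 18 mm, so I'll centre it and then descend.

Request:
send_rows(
  increments=[
    {"angular": [0,0,0],"slide": [10,18,0],"jaw": -0.2},
    {"angular": [0,0,0],"slide": [10,18,0],"jaw": -0.2},
    {"angular": [0,0,0],"slide": [10,18,25],"jaw": -0.2},
    {"angular": [0,0,0],"slide": [10,18,45],"jaw": -0.2},
    {"angular": [0,0,0],"slide": [10,18,62],"jaw": -0.2},
  ],
)

```text
time: 2.4
tool_pos: [0.5939, 0.0607, 0.2279]
tool_rot: [0.129, -3.137, 0.002]
wrist_force: [0.7, 0.5, -0.4]
finger_gap: 0.601
```

Run:
```python
from h import *
s=status.sense();print(s['time'],s['tool_pos'],s['finger_gap'],s['wrist_force'])
inc([.5945,.0584,.227],down(.0796+np.pi/2))
grab('wrist','w1')
```

```text
2.4 [0.59386339 0.06065563 0.22788335] 0.6009391191938177 [ 0.69271213  0.52363342 -0.44282796]
slide [-0.4 -2.3  0.9] ang [-0.001  -0.0015  0.0029]
```

View pics/w1.png

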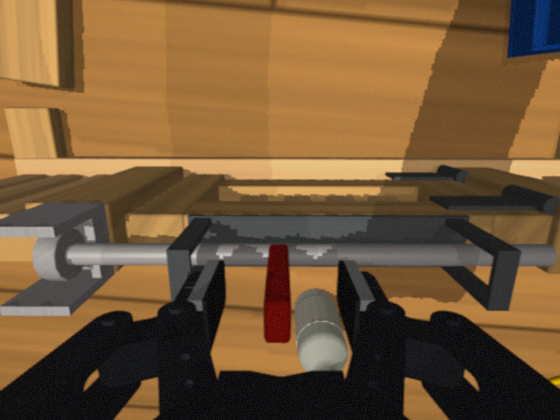

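The red bar at (278,295) stands between the pads, and nothing is touching. I'll close on it.

Request:
send_rows(
  increments=[
    {"angular": [0,0,0],"slide": [0,-2,0],"jaw": 0.4},
    {"angular": [0,0,0],"slide": [0,-2,0],"jaw": 1},
    {"angular": [0,0,0],"slide": [0,-2,0],"jaw": 1},
    {"angular": [0,0,0],"slide": [0,-2,0],"jaw": 1},
    {"angular": [0,0,0],"slide": [0,-2,0],"jaw": 1},
  ],
  grip_force=60,
)

```text
time: 3.08
tool_pos: [0.5936, 0.0585, 0.2265]
tool_rot: [0.129, -3.136, 0.002]
wrist_force: [-0.4, 1.3, 6.2]
finger_gap: 0.108
```

Request:
send_rows(
  increments=[
    {"angular": [0,0,0],"slide": [0,0,0],"jaw": 1},
    {"angular": [0,0,0],"slide": [0,0,-5],"jaw": 1},
    {"angular": [0,0,0],"slide": [0,0,-12],"jaw": 1},
    {"angular": [0,0,0],"slide": [0,0,-12],"jaw": 1},
  ],
)

```text
time: 3.58
tool_pos: [0.5937, 0.0585, 0.2391]
tool_rot: [0.129, -3.137, 0.002]
wrist_force: [0.1, -0.1, -2.6]
finger_gap: 0.11
```

Run:
```python
from h import *
s=status.sense();print(s['time'],s['tool_pos'],s['finger_gap'],s['wrist_force'])
grab('wrist','w2')
```

```text
3.575 [0.59371464 0.05854063 0.23906886] 0.11002624182876276 [ 0.08125531 -0.08107569 -2.58195184]
```

View pics/w2.png

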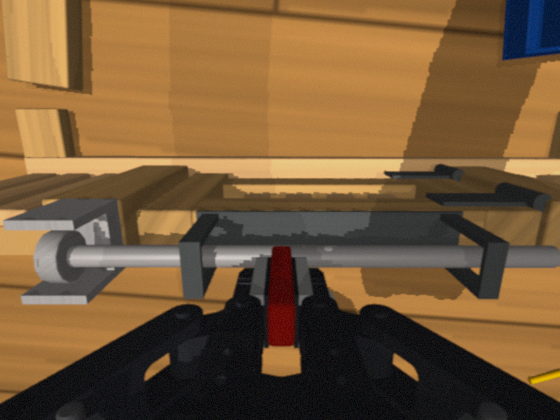

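It's lifted about 12.6 mm with roughly 3 N of weight on the tool, as expected. In the wrist view the nose collar at (62,255) stands up in the keeper. Next I'll draw it back.

Request:
send_rows(
  increments=[
    {"angular": [0,0,0],"slide": [0,10,0],"jaw": 1},
    {"angular": [0,0,0],"slide": [0,22,0],"jaw": 1},
    {"angular": [0,0,0],"slide": [0,34,0],"jaw": 1},
    {"angular": [0,0,0],"slide": [0,45,0],"jaw": 1},
    {"angular": [0,0,0],"slide": [0,45,0],"jaw": 1},
  ],
)

```text
time: 4.25
tool_pos: [0.5898, 0.105, 0.2386]
tool_rot: [0.132, -3.136, 0.001]
wrist_force: [1.2, 2.1, -2.9]
finger_gap: 0.111
```

Run:
```python
from h import *
s=status.sense();print(s['time'],s['tool_pos'],s['finger_gap'],s['wrist_force'])
grab('wrist','w3')
H=np.array([.581,.2279]);P=np.array(s['tool_pos']);print(np.hypot(*(P[:2]-H)))
for th in (-.1,-.2,-.3,-.4,-.52):
    R=Ro.from_euler('z',th);q=np.r_[H,0]+R.apply(P-np.r_[H,0]);print(th,end=' ');inc(q,R*Ro.from_rotvec(s['tool_rot']))
```

```text
4.25 [0.58978649 0.10501519 0.23857551] 0.11080016843477533 [ 1.22874577  2.10195735 -2.92244822]
0.12319853731565185
-0.1 slide [12.3  1.6  0.1] ang [-0.0005  0.0001  0.0992]
-0.2 slide [24.5  3.5  0.1] ang [-0.0007  0.0002  0.1992]
-0.3 slide [36.4  6.7  0.2] ang [-1.000e-03  2.000e-04  2.992e-01]
-0.4 slide [47.9 11.1  0.2] ang [-1.300e-03  3.000e-04  3.992e-01]
-0.52 slide [61.  17.8  0.2] ang [-1.600e-03  3.000e-04  5.192e-01]
```

View pics/w3.png

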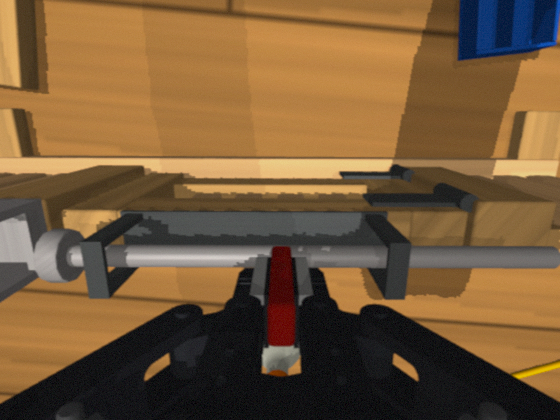

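The bolt is drawn about 46 mm, with the collar at (60,255) clear of the keeper. Now I'll swing the gate along the arc.

Request:
send_rows(
  increments=[
    {"angular": [0,0,0.05],"slide": [6,0.7,0],"jaw": 1},
    {"angular": [0,0,0.1],"slide": [12.3,1.6,0],"jaw": 1},
    {"angular": [0,0,0.15],"slide": [18.4,2.5,0],"jaw": 1},
    {"angular": [0,0,0.2],"slide": [24.5,3.5,0],"jaw": 1},
    {"angular": [0,0,0.2],"slide": [24.5,3.5,0],"jaw": 1},
  ],
)

```text
time: 4.92
tool_pos: [0.5655, 0.1051, 0.239]
tool_rot: [-0.184, -3.135, 0.002]
wrist_force: [5.8, -2.0, -2.9]
finger_gap: 0.105
```

Run:
```python
from h import *
s=status.sense();print(s['time'],s['tool_pos'],s['finger_gap'],s['wrist_force'],s['ft_torque'])
H=np.array([.581,.2279]);P=np.array(s['tool_pos']);print(np.hypot(*(P[:2]-H)), np.arctan2(-(P[0]-H[0]),-(P[1]-H[1]))+.0796)
for th in (-.1,-.2,-.3,-.34):
    R=Ro.from_euler('z',th);q=np.r_[H,0]+R.apply(P-np.r_[H,0]);print(th,end=' ');inc(q,R*Ro.from_rotvec(s['tool_rot']))
grab('wrist','w4')
```

```text
4.925 [0.56551707 0.1050787  0.23902672] 0.10494596872195547 [ 5.80336548 -1.99372116 -2.93374633] [-0.28512069 -0.97264187 -0.14700105]
0.12379334236465683 0.20499915670682992
-0.1 slide [12.4  0.7  0. ] ang [-0.0001  0.0001  0.1   ]
-0.2 slide [24.6  2.7  0. ] ang [-0.0003  0.0002  0.2   ]
-0.3 slide [36.5  5.8  0. ] ang [-0.0004  0.0003  0.3   ]
-0.34 slide [41.2  7.4  0. ] ang [-0.0004  0.0004  0.34  ]
```

View pics/w4.png

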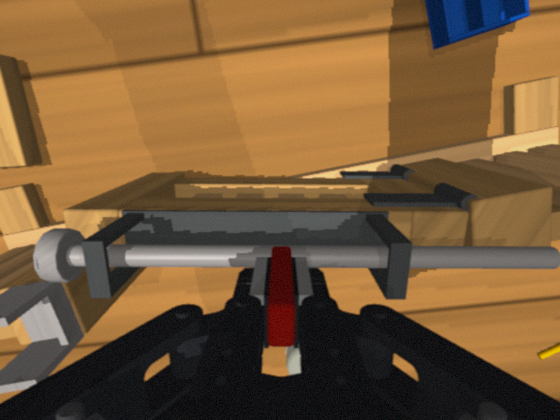

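The gate is swinging with the bolt in hand: the keeper at (40,330) has fallen behind the collar, and the angle is about 0.2 rad. I'll carry on.

Request:
send_rows(
  increments=[
    {"angular": [0,0,0.06],"slide": [7.4,0.4,0],"jaw": 1},
    {"angular": [0,0,0.12],"slide": [14.8,1,0],"jaw": 1},
    {"angular": [0,0,0.18],"slide": [22.2,2.2,0],"jaw": 1},
    {"angular": [0,0,0.25],"slide": [30.6,4.2,0],"jaw": 1},
    {"angular": [0,0,0.32],"slide": [38.9,6.6,0],"jaw": 1},
  ],
)

```text
time: 5.6
tool_pos: [0.5287, 0.1156, 0.2395]
tool_rot: [0.683, 3.066, -0.001]
wrist_force: [7.5, -2.0, -2.6]
finger_gap: 0.11
```

Request:
send_rows(
  increments=[
    {"angular": [0,0,0],"slide": [0,0,0],"jaw": 1},
    {"angular": [0,0,0],"slide": [0,0,0],"jaw": 1},
    {"angular": [0,0,0],"slide": [0,0,0],"jaw": 1},
    {"angular": [0,0,0],"slide": [0,0,0],"jaw": 1},
  ],
)

```text
time: 6.1
tool_pos: [0.5295, 0.1152, 0.2397]
tool_rot: [0.679, 3.065, -0.001]
wrist_force: [4.7, -0.7, -2.8]
finger_gap: 0.111
```

Run:
```python
from h import *
for k in range(2):
    s=status.sense();print(s['time'],s['tool_pos'],s['finger_gap'],s['wrist_force'],np.abs(s['dq']).max())
    grab(['wrist','top'][k],['w5','t5'][k])
H=np.array([.581,.2279]);P=np.array(s['tool_pos']);print(np.hypot(*(P[:2]-H)), np.arctan2(-(P[0]-H[0]),-(P[1]-H[1]))+.0796)
W,p=cloud('w5')
m=(W[...,2]>.215)&(W[...,2]<.232)   # rod raised
c=W[m];print(len(c))
q=c[np.hypot(*(c[:,:2]-P[:2]).T)<.2][:,:2];
v=np.linalg.svd(q-q.mean(0))[2][0] if len(q)<5000 else np.linalg.eigh(np.cov(q.T))[1][:,1]
print('rod yaw from pen y',np.arctan2(-v[0]*np.sign(v[1]),v[1]*np.sign(v[1]))-.0796)
```

```text
6.1 [0.52946432 0.11519342 0.23974817] 0.11107715784629443 [ 4.72479472 -0.73171972 -2.8094577 ] 0.002976499037791396
6.15 [0.52947272 0.11517317 0.23974577] 0.10799168803284524 [ 5.81824328 -0.56540409 -2.21461391] 0.0016533019915528644
0.12394514295156676 0.5083414236523933
12411
rod yaw from pen y -0.5167253907845779
```

View pics/w5.png

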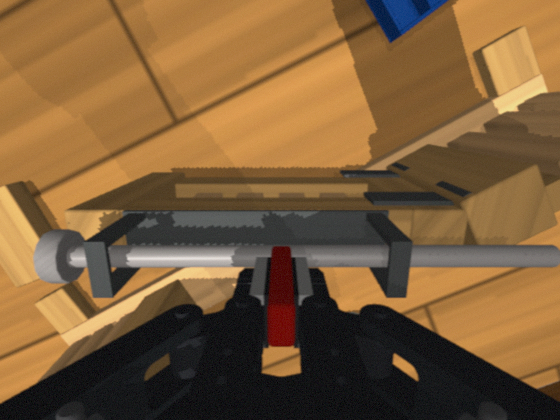

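View pics/t5.png

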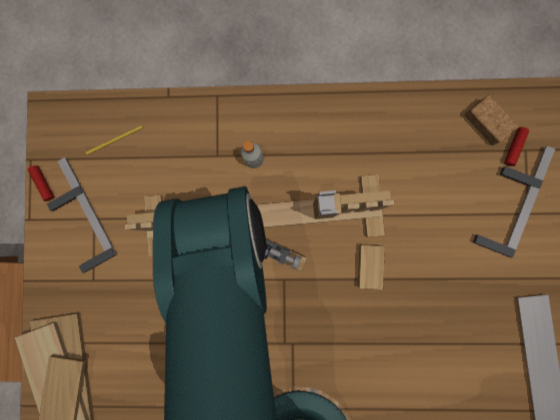

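The gate is at about 0.51 rad and still. The top view shows the leaf's latch end at (290,255), with the glue (252,153) and offcut (372,267) unmoved. The tray is clear of the gate in the wrist view. I'm handing in now.

```bash
python3 -c "
from cell import manip,status
print(manip.finish_job());s=status.sense();print(s['time'],s['tool_pos'],s['wrist_force'])"
```

```text
the job is handed in; nothing more can be done
None
the job is handed in; nothing more can be done
```

I gripped the red handle at 60 N, lifted the bolt about 12.6 mm and drew it back about 46 mm with the gate still shut. I then swung the gate towards the robot to about 0.51 rad (29°), and the arm is still holding it there.

- **Gate angle:** the tool position gave 0.508 rad and a fit to the rod in the wrist picture gave 0.517 rad. The target range is 0.38–0.67 rad.
- **Stillness:** the gate was still, judged by joint speeds under 0.003 rad/s.
- **Grip and load:** the fingers were shut on the bar, at an opening of about 9 mm. The wrist felt about 5–6 N from the gate and about 2–3 N from the bolt's weight.
- **Bolt:** the distance from the gripped handle to the hinge stayed at 124 mm through the swing, so the bolt did not slip forward.
- **Bystanders:** the glue bottle and offcut were unmoved in the last top view. The arm hid the tray from the top camera; the wrist view showed part of it, clear of the gate, but I did not measure its position again.

No check failed. Handing in gives no verdict, so I have no confirmation of the result.

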